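# Nest the matching pen pots and put the odd one in the caddy

### The job

Tidy the spare pen pots on the desk: nest the three tapered round pots into one stack and the two tapered square pots into another, each stack standing upright on the desk with every pot fully home in the one below. The straight-sided pot nests with nothing, so stand it upright in the wooden caddy, which has room for just one pot and is occupied by a round one at first. Do not knock any pot over, and leave the stapler, the note block and the pen organiser where they are.

Things in the scene. Friction and masses are not known exactly. Their poses are not given: they have to be found in the camera images.
- round_a: round tapered pen pot, white plastic, open top, 90 mm tall: foot 40 mm across, body 58 mm at 56 mm height, then a shoulder and a straight collar 68 mm across up to the rim; mouth 63 mm. Nests in its kind until the shoulder rests on the rim, 34 mm higher, side play 1 to 2 mm. Grasp across the collar. 90 g. Origin: centre of the underside, z up. Starts on the desk.
- round_b: round tapered pen pot, white plastic, open top, 90 mm tall: foot 40 mm across, body 58 mm at 56 mm height, then a shoulder and a straight collar 68 mm across up to the rim; mouth 63 mm. Nests in its kind until the shoulder rests on the rim, 34 mm higher, side play 1 to 2 mm. Grasp across the collar. 90 g. Origin: centre of the underside, z up. Starts on the desk.
- round_c: round tapered pen pot, white plastic, open top, 90 mm tall: foot 40 mm across, body 58 mm at 56 mm height, then a shoulder and a straight collar 68 mm across up to the rim; mouth 63 mm. Nests in its kind until the shoulder rests on the rim, 34 mm higher, side play 1 to 2 mm. Grasp across the collar. 90 g. Origin: centre of the underside, z up. Starts standing in the caddy.
- square_a: square tapered pen pot, white plastic, open top, 90 mm tall: foot 38 mm wide, body 55 mm at 56 mm height, then a shoulder and a straight collar 64 mm across flats up to the rim; mouth 59 mm. Nests in its kind, sides parallel, until the shoulder rests on the rim, 34 mm higher. Grasp across the collar's flats. 90 g. Origin: centre of the underside, x, y square to the flats, z up. Starts on the desk.
- square_b: square tapered pen pot, white plastic, open top, 90 mm tall: foot 38 mm wide, body 55 mm at 56 mm height, then a shoulder and a straight collar 64 mm across flats up to the rim; mouth 59 mm. Nests in its kind, sides parallel, until the shoulder rests on the rim, 34 mm higher. Grasp across the collar's flats. 90 g. Origin: centre of the underside, x, y square to the flats, z up. Starts on the desk.
- straight: odd pen pot, round with straight sides, the same plain white, 64 mm across and 90 mm tall, walls 5 mm thick with a 54 mm bore, no collar, 120 g. It goes into none of the others. Starts on the desk. Origin at the centre of its underside, z up the pot.
- caddy: shallow square wooden caddy, fixed to the desk, 106 mm wide outside, 94 mm inside, walls 6 mm thick and 22 mm high over the desk, floor 6 mm thick. Origin at the centre of its underside, on the desk; x and y square to its sides.
- notes: yellow block of sticky notes, 76 x 76 mm, 30 mm high. A bystander. Origin at the centre of its underside.
- organiser: blue desk organiser block, 60 mm (its x) by 85 mm (its y), 75 mm high, full of pens and orange-handled scissors that reach 165 mm over the desk. A bystander. Origin at the centre of its underside.
- stapler: black stapler, 150 mm long (its x), 36 mm wide, 55 mm high. A bystander. Origin at the centre of its underside.
Mind the look-alikes: they are no part of the job. What is shaped like the square_a but black is not meant.

How it is judged:
By the outcome, as a careful person would: the job done as asked, in the order asked, and still so for the second after the job is handed in, with the robot touching nothing.
It also fails if it takes over 70 s, if anything falls off the work surface, if the arm or the gripper's body presses on something with over 40 N, if the wrist force passes 120 N, or if a joint passes its speed limit or range.

### The arm

A 6-joint arm with a two-finger parallel gripper is mounted at the origin on the work surface. World frame = base frame: x ahead of the robot, y to its left, z up, the work surface at z = 0. Lengths are in m, angles in degrees, forces in N, time in s.
With the tool pointing down it reaches from about 0.3 to 0.75 m from the base axis. Payload 8.5 kg.
Tool frame: the origin (TCP) lies on the centre line of the jaws, within the pads' length; the fingertips stand 19 mm ahead of it and the grasp point (between the pads) is the TCP; z points along the fingers, x is the direction in which the jaws open and shut, and the axes are right-handed (so a half turn about z gives the same grasp; the last joint's range is limited). The gripper opens to 85 mm and grips with 20 to 120 N. Pads are 22 mm wide; open, the fingers measure 114 mm over their backs; the gripper's body (76 mm by 85 mm) begins 54 mm behind the grasp point. The pads swing forward as they close: fully open they stand 13 mm farther back than shut.
Start: joints at [61.977, 21.807, 74.336, -0, 83.858, -12.336], TCP at [0.149, 0.529, 0.25] pointing down, gripper open.
Joint ranges: [-178.18, 178.18], [-50.72, 133.34], [12.68, 142.11], [-81.47, 261.47], [9.98, 163.14], [-165.26, 165.26]. Speed limits (degrees/s): [136.94, 136.94, 180, 180, 180, 180].

### API

Orientations are given as a 3x3 rotation matrix whose columns are the frame's x, y, z axes.
In Python, from rig import env, cams, order gives the robot as it stands.
- The arm moves only by the tool step_arm, never from a script. Its argument "steps" is a list of rows, each an object with "xyz": the shift along the tool's x, y, z normalised to -1 to 1, where 1 is 0.04 m, a list of three; "turn": the turn, a rotation vector about the tool's x, y, z normalised to -1 to 1, where 1 is 0.08 rad, a list of three; "gripper": the gripper command: -1 is shut, 1 is fully open, values between are in proportion. A call has 1 to 20 rows; each row shifts and turns the commanded pose from where the row before left it, along the tool's axes as they then stand; what a row does not reach is not made up. A row lasts 1/12 s, in which the tool goes at most 41.7 mm and 7.16 degrees, less where a joint would pass 70% of its speed; a pose out of reach is approached as far as the arm can. A call with a number of a shift or a turn outside -1 to 1 is refused whole. A call with a gripper value outside its range is refused whole. The fingers move at their own pace and stop on an object; "squeeze" is the grip in N (left out, the last holds). Time passes only in rows, so rows that do not move let the fingers close. It gives the time, the measured TCP pose, the force and the opening at its end, in the units of the state.
- env.observe(): the state, without advancing time (a new reading comes with each control period).
- cams.get_image(name): name is "scene" or "top" or "wrist"; returns (picture, depth): 480x640x3 uint8, red, green, blue; 480x640 float32, m along the optical axis (not along the pixel's ray), 0 where there is no reading.
- cams.camera_info(name): a dict with "fx", "fy", "cx", "cy" (pixels), "extrinsics" (4x4, takes a point from camera to world coordinates). Camera axes: x right, y down, z forward; pixel columns grow to the right and rows downward; lengths in m; the calibration is good to about 2 mm. A picture is of the moment at which its call begins: read the wrist's pose just before it. camera_info takes no time and is no camera call; for the wrist camera it gives the pose at the moment of the call.
- order.close_job(): hands the job in, once; it reports no verdict.
The state is a dict: "time_s": time; "q": joint angles; "qvel": joint speeds; "joint_efforts": joint torques, N m; "position": TCP position; "tool_rot": TCP orientation; "ft_force": force on the tool from outside, world axes, zero at the start; "wrist_torque": the same for the moment, N m; "grip_width": finger opening in m.
Only numpy, scipy, OpenCV 4.12 (cv2) and the standard library are available. Lean on these libraries where they do the work, as an engineer would, in place of code of your own. Each camera call takes 0.05 s, during which the arm holds its last target. There are 200 camera calls.

## Working session

There is one attempt and no reset: what is moved stays moved. The work goes in short steps, Python scripts to look and compute and a tool call to move; the robot and the scene stay as the last step left them, time stands still between calls to the robot, and variables do not carry over. Pictures are saved under pics/ and viewed, about 8 in all and at most 12, crops included, and the job is handed in when it is done.

Besides the shell and the picture viewer there is one more tool, called after "Emit:" by a JSON object that holds its "fn" and its "kwargs". step_arm: Moves the arm, as the interface text tells. Scaled input: -1 to 1 covers 0.04 m each way for a shift and 0.08 rad each way for a turn. Its arguments: {"type":"object","properties":{"steps":{"type":"array"},"squeeze":{"type":"number"}},"required":["steps"]}

```bash
mkdir -p pics; ls
python3 - <<'E'
from rig import env,cams,order
import cv2,numpy as np
s=env.observe();print(s['time_s'],s['position'],s['tool_rot'],s['grip_width'])
for n in('top','scene'):
    im,d=cams.get_image(n);cv2.imwrite(f'pics/{n}0.png',im[:,:,::-1]);np.save(f'pics/{n}0.npy',d)
    i=cams.camera_info(n);print(n,i['fx'],i['cx'],i['cy'],np.round(i['extrinsics'],3).tolist())
E
```

```text
pics
0.0 [0.14858956 0.52926998 0.24971862] [[ 2.70372861e-01  9.62755451e-01 -6.76711512e-04]
 [ 9.62754645e-01 -2.70373536e-01 -1.28239061e-03]
 [-1.41759343e-03 -3.04783534e-04 -9.99998949e-01]] 0.08535965891640455
top 512.0591771628796 321.21175107698633 244.07761123741284 [[-0.017, -0.998, 0.062, 0.441], [-1.0, 0.017, -0.016, -0.008], [0.015, -0.062, -0.998, 1.136], [0.0, 0.0, 0.0, 1.0]]
scene 494.81437784915596 322.162654450865 240.14985313489694 [[-0.882, 0.307, -0.356, 0.933], [0.47, 0.576, -0.668, 0.785], [0.0, -0.757, -0.653, 0.828], [0.0, 0.0, 0.0, 1.0]]
```

View pics/top0.png

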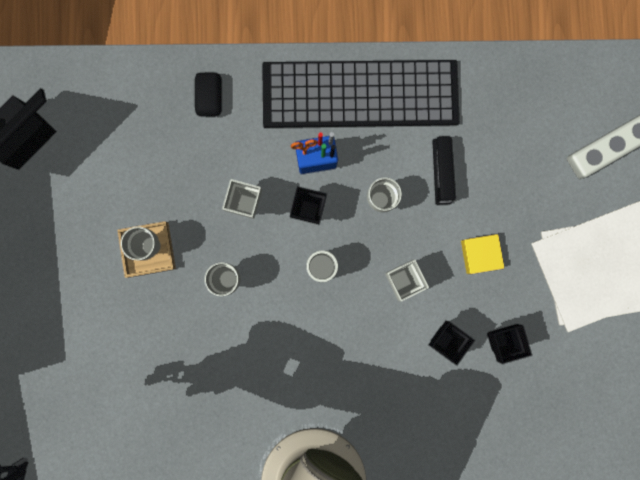

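View pics/scene0.png

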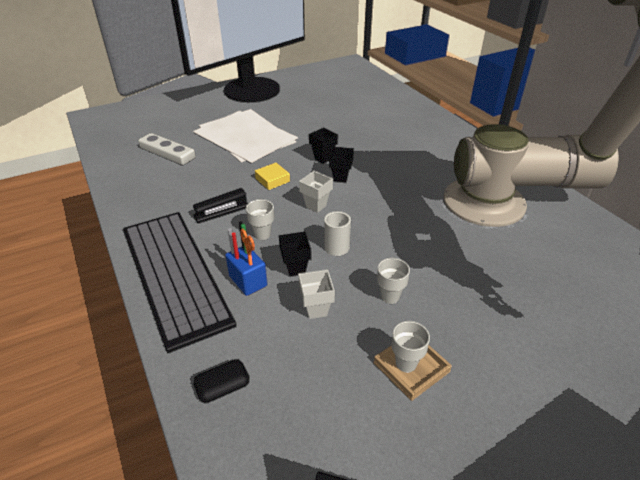

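The top view shows round pots at pixels (140,243) in the caddy, (222,279) and (385,194). The straight pot is at (322,266), and the white squares are at (241,199) and (407,281). The black decoys are at (308,205), (452,342) and (509,343). The scene view agrees.

```bash
cat > h.py <<'E'
from rig import env,cams,order
import cv2,numpy as np
def cast(i,uv,z):
    E=np.array(i['extrinsics']);uv=np.atleast_2d(uv).astype(float)
    d=np.c_[(uv[:,0]-i['cx'])/i['fx'],(uv[:,1]-i['cy'])/i['fy'],np.ones(len(uv))]@E[:3,:3].T
    return E[:3,3]+d*((z-E[2,3])/d[:,2])[:,None]
def cloud(i,d):
    v,u=np.indices(d.shape);E=np.array(i['extrinsics'])
    p=np.stack([(u-i['cx'])/i['fx']*d,(v-i['cy'])/i['fy']*d,d],-1)@E[:3,:3].T+E[:3,3]
    p[d<=0]=-9;return p
def rims(name,zlo=.08,zhi=.105,im=None,d=None,minpx=60):
    i=cams.camera_info(name)
    if im is None: im,d=cams.get_image(name)
    p=cloud(i,d);m=((p[...,2]>zlo)&(p[...,2]<zhi)).astype(np.uint8)
    m=cv2.morphologyEx(m,cv2.MORPH_CLOSE,np.ones((3,3)))
    cs,_=cv2.findContours(m,cv2.RETR_EXTERNAL,cv2.CHAIN_APPROX_NONE)
    for c in cs:
        if cv2.contourArea(c)<minpx: continue
        mk=np.zeros_like(m);cv2.drawContours(mk,[c],-1,1,-1);mk=(mk>0)&(m>0)
        z=np.median(p[mk][:,2]);col=im[mk].mean(0).round()
        w=cast(i,c[:,0],z)[:,:2].astype(np.float32)*1000
        (x,y),r=cv2.minEnclosingCircle(w);R=cv2.minAreaRect(w)
        print('px',c[:,0].mean(0).round(),'z',round(z*1000),'circ',round(x,1),round(y,1),'D',round(2*r,1),'rect',np.round(R[0],1),np.round(R[1],1),round(R[2],1),col)
E
python3 - <<'E'
from h import *
im=cv2.imread('pics/top0.png')[:,:,::-1];d=np.load('pics/top0.npy')
rims('top',.07,.105,im,d)
print('caddy');i=cams.camera_info('top')
hsv=cv2.cvtColor(im,cv2.COLOR_RGB2HSV)
m=cv2.inRange(hsv,(8,80,60),(22,255,255));m[:150]=0
cs,_=cv2.findContours(m,cv2.RETR_EXTERNAL,cv2.CHAIN_APPROX_NONE);c=max(cs,key=cv2.contourArea)
w=cast(i,c[:,0],.022)[:,:2].astype(np.float32)*1000;print(cv2.minAreaRect(w))
E
```

```text
px [511. 344.] z 85 circ 295.5 -410.1 D 94.4 rect [ 295.3 -409.4] [68.1 70.6] 14.6 [25. 26. 27.]
px [452. 343.] z 87 circ 300.2 -287.8 D 90.9 rect [ 300.3 -288.1] [69.8 64.7] 52.8 [30. 31. 32.]
px [222. 279.] z 88 circ 437.9 178.6 D 70.0 rect [437.5 178.4] [69.1 67.1] 89.6 [134. 138. 131.]
px [407. 280.] z 87 circ 428.7 -199.3 D 91.2 rect [ 428.8 -199.5] [65.  66.9] 24.2 [169. 173. 163.]
px [322. 266.] z 90 circ 460.7 -25.7 D 63.8 rect [461.4 -25.7] [61.3 61.2] 89.0 [187. 192. 182.]
px [139. 244.] z 90 circ 514.4 345.3 D 76.2 rect [513.6 345.2] [75.2 67.4] 89.1 [108. 109. 100.]
px [308. 205.] z 89 circ 587.3 0.9 D 90.8 rect [587.1   0.7] [64.3 65.9] 75.3 [30. 32. 33.]
px [242. 199.] z 88 circ 601.9 136.7 D 91.1 rect [602.6 136.7] [67.  65.8] 73.8 [136. 140. 132.]
px [384. 195.] z 87 circ 606.7 -157.0 D 71.4 rect [ 606.4 -157.1] [67.3 69.4] 43.7 [154. 158. 149.]
px [317. 150.] z 75 circ 700.3 -18.4 D 96.1 rect [701.2 -18.5] [59.4 83.9] 8.2 [ 40.  77. 146.]
px [ 23. 111.] z 88 circ 788.7 590.0 D 122.9 rect [790. 591.] [ 14.4 122.6] 41.0 [23. 24. 25.]
caddy
((506.1111755371094, 354.21551513671875), (105.61006164550781, 108.7612075805664), 9.378849983215332)
```

```bash
cat >> h.py <<'E'
def go(x,y,z,yaw=None):
    "tool-axis shift (units of 0.04) and turn (units of 0.08 rad) to reach target (mm)"
    s=env.observe();R=np.array(s['tool_rot']);t=R.T@(np.array([x,y,z])/1000-s['position'])/.04
    y0=np.degrees(np.arctan2(R[1,0],R[0,0]))
    print('t',round(s['time_s'],2),'pos',np.round(np.array(s['position'])*1000,1),'yaw',round(y0,1),'tilt',np.round(R[:,2],3),'w',round(s['grip_width']*1000,1),'F',np.round(s['ft_force'],1))
    print('shift',t.round(2),'rows>=',np.ceil(np.abs(t).max()))
    if yaw is not None: print('turn z',round(-np.radians(yaw-y0)/.08,2))
E
python3 - <<'E'
from h import *
im=cv2.imread('pics/top0.png')[:,:,::-1];d=np.load('pics/top0.npy')
rims('top',.089,.105,im,d,20)
go(514,345,250)
E
```

```text
px [509. 331.] z 90 circ 318.5 -404.1 D 66.4 rect [ 318.3 -404.3] [18.5 64.3] 12.2 [22. 23. 25.]
px [322. 266.] z 90 circ 460.7 -25.6 D 63.6 rect [461.3 -25.7] [61.3 61.2] 89.0 [193. 198. 187.]
px [138. 243.] z 95 circ 513.2 346.5 D 70.3 rect [513.3 346.5] [68.  66.6] 44.5 [136. 137. 127.]
px [302. 209.] z 90 circ 588.8 1.6 D 87.2 rect [587.9   0.7] [63.9 63.8] 75.0 [31. 32. 34.]
px [239. 194.] z 90 circ 602.6 138.1 D 88.9 rect [603.3 137.4] [64.1 64. ] 73.8 [164. 168. 159.]
t 0.1 pos [148.6 529.3 249.8] yaw 74.3 tilt [-0.001 -0.001 -1.   ] w 85.6 F [-0.2  0.2  0.7]
shift [-1.970e+00  1.004e+01 -1.000e-02] rows>= 11.0
```

Emit:
{"fn": "step_arm", "kwargs": {"steps": [{"xyz": [-0.18, 0.91, 0], "turn": [0, 0, 0], "gripper": 1}, {"xyz": [-0.18, 0.91, 0], "turn": [0, 0, 0], "gripper": 1}, {"xyz": [-0.18, 0.91, 0], "turn": [0, 0, 0], "gripper": 1}, {"xyz": [-0.18, 0.91, 0], "turn": [0, 0, 0], "gripper": 1}, {"xyz": [-0.18, 0.91, 0], "turn": [0, 0, 0], "gripper": 1}, {"xyz": [-0.18, 0.91, 0], "turn": [0, 0, 0], "gripper": 1}, {"xyz": [-0.18, 0.91, 0], "turn": [0, 0, 0], "gripper": 1}, {"xyz": [-0.18, 0.91, 0], "turn": [0, 0, 0], "gripper": 1}, {"xyz": [-0.18, 0.91, 0], "turn": [0, 0, 0], "gripper": 1}, {"xyz": [-0.18, 0.91, 0], "turn": [0, 0, 0], "gripper": 1}, {"xyz": [-0.18, 0.91, 0], "turn": [0, 0, 0], "gripper": 1}, {"xyz": [0, 0, 0], "turn": [0, 0, 0], "gripper": 1}, {"xyz": [0, 0, 0], "turn": [0, 0, 0], "gripper": 1}]}}

```text
time_s: 1.18
position: [0.514, 0.3438, 0.2492]
tool_rot: [[0.273, 0.962, -0.002], [0.962, -0.273, -0.001], [-0.001, -0.001, -1.0]]
ft_force: [-0.7, -0.1, 0.5]
grip_width: 0.0857
```

Run:
```python
from h import *
go(513,346,250)
im,d=cams.get_image('wrist');cv2.imwrite('pics/w1.png',im[:,:,::-1])
rims('wrist',.09,.105,im,d)
```

```text
t 1.18 pos [514.  343.8 249.2] yaw 74.2 tilt [-0.002 -0.001 -1.   ] w 85.7 F [-0.7 -0.1  0.5]
shift [ 0.05 -0.04 -0.02] rows>= 1.0
px [ 69. 373.] z 91 circ 583.8 135.5 D 54.6 rect [572.7 132.2] [25.4 54.6] 16.8 [89. 88. 83.]
px [326. 222.] z 97 circ 513.0 348.9 D 68.8 rect [513.2 349. ] [67.2 68.4] 74.2 [152. 151. 142.]
px [ 51. 180.] z 91 circ 438.5 181.3 D 69.7 rect [438.3 182.2] [67.  68.1] 62.4 [156. 155. 145.]
```

View pics/w1.png

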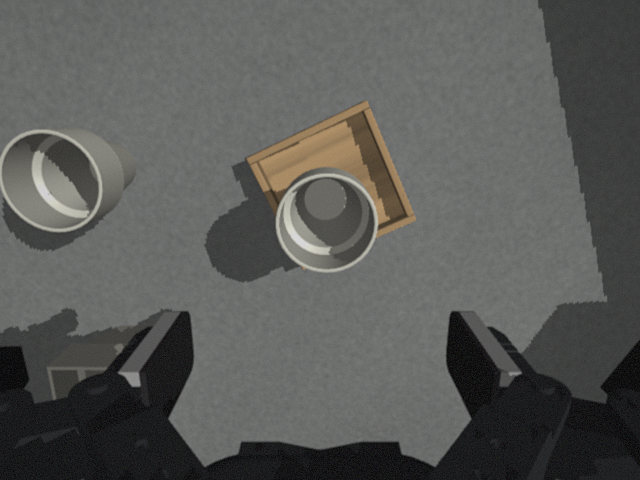

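The wrist view shows the caddy pot centred at pixel (326,222), with clear room for the open fingers on both sides, and round pot 2 at (51,180). Wrist and top positions agree within 3 mm, so I'm descending to grasp.

Emit:
{"fn": "step_arm", "kwargs": {"steps": [{"xyz": [0.1, -0.05, 0.6], "turn": [0, 0, 0], "gripper": 1}, {"xyz": [0, 0, 0.8], "turn": [0, 0, 0], "gripper": 1}, {"xyz": [0, 0, 0.8], "turn": [0, 0, 0], "gripper": 1}, {"xyz": [0, 0, 0.8], "turn": [0, 0, 0], "gripper": 1}, {"xyz": [0, 0, 0.6], "turn": [0, 0, 0], "gripper": 1}, {"xyz": [0, 0, 0.4], "turn": [0, 0, 0], "gripper": 1}, {"xyz": [0, 0, 0], "turn": [0, 0, 0], "gripper": 1}, {"xyz": [0, 0, 0], "turn": [0, 0, 0], "gripper": -1}, {"xyz": [0, 0, 0], "turn": [0, 0, 0], "gripper": -1}, {"xyz": [0, 0, 0], "turn": [0, 0, 0], "gripper": -1}, {"xyz": [0, 0, 0], "turn": [0, 0, 0], "gripper": -1}, {"xyz": [0, 0, 0], "turn": [0, 0, 0], "gripper": -1}, {"xyz": [0, 0, 0], "turn": [0, 0, 0], "gripper": -1}], "squeeze": 30}}

```text
time_s: 2.32
position: [0.5125, 0.3498, 0.092]
tool_rot: [[0.27, 0.963, 0.003], [0.963, -0.27, 0.002], [0.002, 0.002, -1.0]]
ft_force: [-1.2, 0.4, 6.1]
grip_width: 0.0672
```

Emit:
{"fn": "step_arm", "kwargs": {"steps": [{"xyz": [0, 0, -0.5], "turn": [0, 0, 0], "gripper": -1}, {"xyz": [0, 0, -0.8], "turn": [0, 0, 0], "gripper": -1}, {"xyz": [0, 0, -0.9], "turn": [0, 0, 0], "gripper": -1}, {"xyz": [0, 0, -0.9], "turn": [0, 0, 0], "gripper": -1}, {"xyz": [-0.45, -0.1, -0.5], "turn": [0, 0, 0], "gripper": -1}, {"xyz": [-0.8, -0.1, -0.35], "turn": [0, 0, 0], "gripper": -1}, {"xyz": [-0.8, -0.1, 0], "turn": [0, 0, 0], "gripper": -1}, {"xyz": [-0.8, -0.1, 0], "turn": [0, 0, 0], "gripper": -1}, {"xyz": [-0.8, -0.1, 0], "turn": [0, 0, 0], "gripper": -1}, {"xyz": [-0.6, -0.1, 0], "turn": [0, 0, 0], "gripper": -1}, {"xyz": [-0.3, -0.08, 0], "turn": [0, 0, 0], "gripper": -1}, {"xyz": [0, 0, 0], "turn": [0, 0, 0], "gripper": -1}, {"xyz": [0, 0, 0], "turn": [0, 0, 0], "gripper": -1}]}}

```text
time_s: 3.4
position: [0.4368, 0.1817, 0.2487]
tool_rot: [[0.271, 0.963, 0.001], [0.963, -0.271, 0.0], [0.001, 0.001, -1.0]]
ft_force: [-0.5, -0.2, -0.6]
grip_width: 0.0671
```

Run:
```python
from h import *
go(437.3,182,126)
im,d=cams.get_image('wrist');cv2.imwrite('pics/w2.png',im[:,:,::-1])
i=cams.camera_info('wrist');p=cloud(i,d)
for a,b in((.08,.1),(.22,.28)): rims('wrist',a,b,im,d)
```

```text
t 3.4 pos [436.8 181.7 248.7] yaw 74.3 tilt [ 0.001  0.    -1.   ] w 67.1 F [-0.5 -0.2 -0.6]
shift [0.01 0.01 3.07] rows>= 4.0
px [125. 472.] z 87 circ 598.5 -28.7 D 22.4 rect [597.5 -28.6] [15.7 18.4] 74.3 [23. 23. 24.]
px [ 59. 324.] z 90 circ 460.4 -21.9 D 72.6 rect [461.1 -21.9] [64.1 71.9] 12.6 [116. 115. 108.]
px [318. 203.] z 91 circ 437.9 180.9 D 68.5 rect [427.8 183.8] [67.3 46.5] 74.3 [164. 163. 154.]
px [320. 350.] z 247 circ 446.3 179.3 D 125.9 rect [446.  179.6] [90.6 88.7] 29.9 [93. 92. 88.]
```

View pics/w2.png

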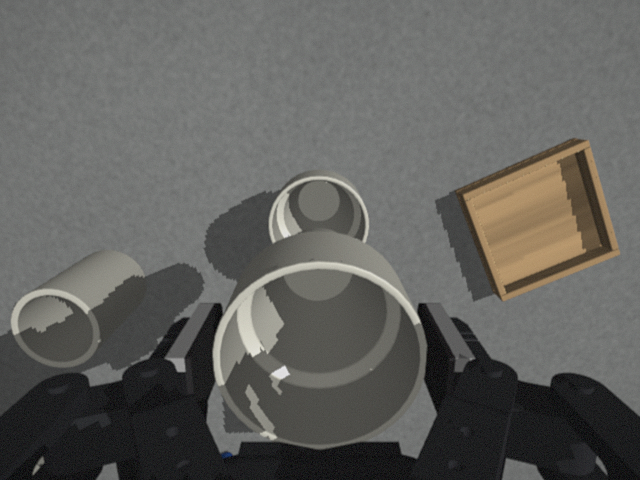

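The wrist view shows the held rim spanning columns 216–425 and rows 263–445. The lower pot's rim spans columns 269–368 with its top at row 177. I'll cast both to check the alignment.

Run:
```python
from h import *
i=cams.camera_info('wrist')
for z in(.248,.253): print(cast(i,[[216,354],[425,354],[320,263],[320,445]],z).round(4)[:,:2].tolist(), cast(i,[[320.5,354]],z).round(4))
print(cast(i,[[269,225],[368,225],[318.5,177]],.09).round(4).tolist())
```

```text
[[0.4316, 0.148], [0.4503, 0.2142], [0.4103, 0.1895], [0.476, 0.1711]] [[0.441  0.1811 0.248 ]]
[[0.429, 0.1501], [0.447, 0.2137], [0.4086, 0.19], [0.4716, 0.1723]] [[0.438  0.1819 0.253 ]]
[[0.4296, 0.1485, 0.09], [0.4478, 0.2131, 0.09], [0.4074, 0.1897, 0.09]]
```

Emit:
{"fn": "step_arm", "kwargs": {"steps": [{"xyz": [-0.02, 0.02, 0.6], "turn": [0, 0, 0], "gripper": -1}, {"xyz": [0, 0, 0.6], "turn": [0, 0, 0], "gripper": -1}, {"xyz": [0, 0, 0.6], "turn": [0, 0, 0], "gripper": -1}, {"xyz": [0, 0, 0.4], "turn": [0, 0, 0], "gripper": -1}, {"xyz": [0, 0, 0.3], "turn": [0, 0, 0], "gripper": -1}, {"xyz": [0, 0, 0.3], "turn": [0, 0, 0], "gripper": -1}, {"xyz": [0, 0, 0.2], "turn": [0, 0, 0], "gripper": -1}, {"xyz": [0, 0, 0.1], "turn": [0, 0, 0], "gripper": -1}, {"xyz": [0, 0, 0], "turn": [0, 0, 0], "gripper": -1}]}}

```text
time_s: 4.2
position: [0.4371, 0.181, 0.1236]
tool_rot: [[0.27, 0.963, -0.001], [0.963, -0.27, -0.0], [-0.0, -0.001, -1.0]]
ft_force: [-0.1, 0.0, 0.2]
grip_width: 0.0671
```

No force so far, so I'll lower the last few millimetres.

Emit:
{"fn": "step_arm", "kwargs": {"steps": [{"xyz": [0, 0, 0.05], "turn": [0, 0, 0], "gripper": -1}, {"xyz": [0, 0, 0.05], "turn": [0, 0, 0], "gripper": -1}, {"xyz": [0, 0, 0], "turn": [0, 0, 0], "gripper": -1}]}}

```text
time_s: 4.45
position: [0.4373, 0.1807, 0.1206]
tool_rot: [[0.27, 0.963, 0.001], [0.963, -0.27, 0.0], [0.001, 0.001, -1.0]]
ft_force: [-0.3, 0.5, -1.5]
grip_width: 0.0673
```

Emit:
{"fn": "step_arm", "kwargs": {"steps": [{"xyz": [0, 0, 0.05], "turn": [0, 0, 0], "gripper": -1}, {"xyz": [0, 0, 0.03], "turn": [0, 0, 0], "gripper": -1}, {"xyz": [0, 0, 0], "turn": [0, 0, 0], "gripper": -1}]}}

```text
time_s: 4.7
position: [0.439, 0.1812, 0.1198]
tool_rot: [[0.271, 0.963, 0.007], [0.963, -0.271, 0.002], [0.004, 0.006, -1.0]]
ft_force: [-2.6, 2.9, 20.8]
grip_width: 0.067
```

Emit:
{"fn": "step_arm", "kwargs": {"steps": [{"xyz": [0, 0, 0], "turn": [0, 0, 0], "gripper": 1}, {"xyz": [0, 0, 0], "turn": [0, 0, 0], "gripper": 1}, {"xyz": [0, 0, 0], "turn": [0, 0, 0], "gripper": 1}, {"xyz": [0, 0, 0], "turn": [0, 0, 0], "gripper": 1}, {"xyz": [0, 0, -0.3], "turn": [0, 0, 0], "gripper": 1}, {"xyz": [0, 0, -0.8], "turn": [0, 0, 0], "gripper": 1}, {"xyz": [0, 0, -0.9], "turn": [0, 0, 0], "gripper": 1}, {"xyz": [0, 0, -0.9], "turn": [0, 0, 0], "gripper": 1}, {"xyz": [0, 0, -0.9], "turn": [0, 0, 0], "gripper": 1}, {"xyz": [0, 0, 0], "turn": [0, 0, 0], "gripper": 1}, {"xyz": [0, 0, 0], "turn": [0, 0, 0], "gripper": 1}]}}

```text
time_s: 5.62
position: [0.4375, 0.1806, 0.2704]
tool_rot: [[0.27, 0.963, 0.004], [0.963, -0.27, 0.0], [0.001, 0.003, -1.0]]
ft_force: [0.2, -0.8, -0.4]
grip_width: 0.0855
```

Run:
```python
from h import *
go(606.5,-157,250)
im,d=cams.get_image('wrist');cv2.imwrite('pics/w3.png',im[:,:,::-1])
rims('wrist',.117,.16,im,d);print();rims('top',.117,.14)
```

```text
t 5.62 pos [437.5 180.6 270.4] yaw 74.3 tilt [ 0.004  0.    -1.   ] w 85.5 F [ 0.2 -0.8 -0.4]
shift [-6.98  6.35  0.52] rows>= 7.0
px [319. 229.] z 123 circ 439.0 179.6 D 68.8 rect [438.7 179.4] [67.7 68. ] 74.3 [158. 157. 147.]

px [319. 473.] z 129 circ 53.2 -9.4 D 166.6 rect [65.4 -9.7] [166.6  24.3] 88.7 [56. 54. 47.]
px [ 22. 115.] z 128 circ 766.9 565.7 D 119.5 rect [768.6 567.1] [ 12.3 119.4] 41.1 [24. 25. 26.]
```

Emit:
{"fn": "step_arm", "kwargs": {"steps": [{"xyz": [-0.85, 0.79, 0], "turn": [0, 0, 0], "gripper": 1}, {"xyz": [-0.86, 0.79, 0], "turn": [0, 0, 0], "gripper": 1}, {"xyz": [-0.86, 0.79, 0], "turn": [0, 0, 0], "gripper": 1}, {"xyz": [-0.86, 0.79, 0], "turn": [0, 0, 0], "gripper": 1}, {"xyz": [-0.86, 0.79, 0], "turn": [0, 0, 0], "gripper": 1}, {"xyz": [-0.86, 0.79, 0], "turn": [0, 0, 0], "gripper": 1}, {"xyz": [-0.86, 0.79, 0.2], "turn": [0, 0, 0], "gripper": 1}, {"xyz": [-0.86, 0.79, 0.3], "turn": [0, 0, 0], "gripper": 1}, {"xyz": [0, 0, 0], "turn": [0, 0, 0], "gripper": 1}, {"xyz": [0, 0, 0], "turn": [0, 0, 0], "gripper": 1}]}}

```text
time_s: 6.55
position: [0.587, -0.1167, 0.2484]
tool_rot: [[0.273, 0.962, -0.005], [0.962, -0.273, 0.002], [0.001, -0.006, -1.0]]
ft_force: [-0.3, -0.0, 0.1]
grip_width: 0.0852
```

Run:
```python
from h import *
go(606.5,-157,88)
rims('wrist',.085,.105)
```

```text
t 6.55 pos [ 587.  -116.7  248.4] yaw 74.1 tilt [-0.005  0.002 -1.   ] w 85.2 F [-0.3 -0.   0.1]
shift [-0.84  0.77  4.01] rows>= 5.0
px [444. 335.] z 92 circ 692.8 -51.3 D 16.3 rect [692.5 -53.1] [ 5.1 16.3] 78.8 [23. 26. 33.]
px [527. 325.] z 95 circ 697.3 5.9 D 17.7 rect [697.6   5. ] [17.2  7.5] 30.0 [112.  65.  45.]
px [272. 266.] z 91 circ 607.9 -157.3 D 69.4 rect [ 607.5 -157.5] [67.6 68.6] 74.1 [198. 197. 187.]
px [492. 177.] z 91 circ 588.7 0.3 D 91.3 rect [588.9   0. ] [66.2 64.5] 75.2 [35. 35. 36.]
px [409.  23.] z 91 circ 471.4 -28.3 D 60.6 rect [482.  -31.3] [60.6 22.7] 74.1 [203. 202. 194.]
px [115.  43.] z 91 circ 430.5 -199.7 D 91.1 rect [ 430.3 -199.3] [66.9 65. ] 24.4 [164. 163. 154.]
```

Emit:
{"fn": "step_arm", "kwargs": {"steps": [{"xyz": [-0.42, 0.4, 0.2], "turn": [0, 0, 0], "gripper": 1}, {"xyz": [-0.42, 0.4, 0.2], "turn": [0, 0, 0], "gripper": 1}, {"xyz": [0, 0, 0.8], "turn": [0, 0, 0], "gripper": 1}, {"xyz": [0, 0, 0.9], "turn": [0, 0, 0], "gripper": 1}, {"xyz": [0, 0, 0.8], "turn": [0, 0, 0], "gripper": 1}, {"xyz": [0, 0, 0.7], "turn": [0, 0, 0], "gripper": 1}, {"xyz": [0, 0, 0.5], "turn": [0, 0, 0], "gripper": 1}, {"xyz": [0, 0, 0], "turn": [0, 0, 0], "gripper": 1}, {"xyz": [0, 0, 0], "turn": [0, 0, 0], "gripper": 1}]}}

```text
time_s: 7.35
position: [0.6086, -0.1548, 0.0877]
tool_rot: [[0.269, 0.963, -0.001], [0.963, -0.269, 0.001], [0.0, -0.002, -1.0]]
ft_force: [-0.9, -0.1, 1.1]
grip_width: 0.0854
```

Run:
```python
from h import *
go(607.7,-157.3,83)
```

```text
t 7.35 pos [ 608.6 -154.8   87.7] yaw 74.4 tilt [-0.001  0.001 -1.   ] w 85.4 F [-0.9 -0.1  1.1]
shift [-0.07 -0.    0.12] rows>= 1.0
```

Emit:
{"fn": "step_arm", "kwargs": {"steps": [{"xyz": [-0.06, 0, 0.12], "turn": [0, 0, 0], "gripper": 1}, {"xyz": [0, 0, 0], "turn": [0, 0, 0], "gripper": -1}, {"xyz": [0, 0, 0], "turn": [0, 0, 0], "gripper": -1}, {"xyz": [0, 0, 0], "turn": [0, 0, 0], "gripper": -1}, {"xyz": [0, 0, 0], "turn": [0, 0, 0], "gripper": -1}, {"xyz": [0, 0, 0], "turn": [0, 0, 0], "gripper": -1}, {"xyz": [0, 0, 0], "turn": [0, 0, 0], "gripper": -1}]}}

```text
time_s: 7.93
position: [0.6089, -0.1585, 0.0845]
tool_rot: [[0.27, 0.963, 0.003], [0.963, -0.27, -0.001], [-0.0, 0.003, -1.0]]
ft_force: [-0.3, 1.3, 6.5]
grip_width: 0.0674
```

Run:
```python
from h import *
go(438.5,180.2,270)
```

```text
t 7.93 pos [ 608.9 -158.5   84.5] yaw 74.3 tilt [ 0.003 -0.001 -1.   ] w 67.4 F [-0.3  1.3  6.5]
shift [ 7.   -6.38 -4.66] rows>= 7.0
```

Emit:
{"fn": "step_arm", "kwargs": {"steps": [{"xyz": [0, 0, -0.5], "turn": [0, 0, 0], "gripper": -1}, {"xyz": [0, 0, -0.9], "turn": [0, 0, 0], "gripper": -1}, {"xyz": [0, 0, -0.9], "turn": [0, 0, 0], "gripper": -1}, {"xyz": [0, 0, -0.9], "turn": [0, 0, 0], "gripper": -1}, {"xyz": [0.3, -0.29, -0.8], "turn": [0, 0, 0], "gripper": -1}, {"xyz": [0.6, -0.53, -0.5], "turn": [0, 0, 0], "gripper": -1}, {"xyz": [0.64, -0.58, -0.15], "turn": [0, 0, 0], "gripper": -1}, {"xyz": [0.64, -0.58, 0], "turn": [0, 0, 0], "gripper": -1}, {"xyz": [0.64, -0.58, 0], "turn": [0, 0, 0], "gripper": -1}, {"xyz": [0.64, -0.58, 0], "turn": [0, 0, 0], "gripper": -1}, {"xyz": [0.64, -0.58, 0], "turn": [0, 0, 0], "gripper": -1}, {"xyz": [0.64, -0.58, 0], "turn": [0, 0, 0], "gripper": -1}, {"xyz": [0.64, -0.58, 0], "turn": [0, 0, 0], "gripper": -1}, {"xyz": [0.64, -0.58, 0], "turn": [0, 0, 0], "gripper": -1}, {"xyz": [0.6, -0.54, 0], "turn": [0, 0, 0], "gripper": -1}, {"xyz": [0.38, -0.38, 0], "turn": [0, 0, 0], "gripper": -1}, {"xyz": [0, 0, 0], "turn": [0, 0, 0], "gripper": -1}, {"xyz": [0, 0, 0], "turn": [0, 0, 0], "gripper": -1}]}}

```text
time_s: 9.43
position: [0.4377, 0.181, 0.2693]
tool_rot: [[0.268, 0.963, 0.001], [0.963, -0.268, -0.0], [0.0, 0.001, -1.0]]
ft_force: [0.1, -0.7, -0.6]
grip_width: 0.0667
```

Run:
```python
from h import *
go(438.5,180.2,153)
im,d=cams.get_image('wrist');cv2.imwrite('pics/w4.png',im[:,:,::-1])
i=cams.camera_info('wrist');E=np.array(i['extrinsics'])
rims('wrist',.118,.14,im,d);rims('wrist',.25,.3,im,d)
```

```text
t 9.43 pos [437.7 181.  269.3] yaw 74.4 tilt [ 0.001 -0.    -1.   ] w 66.7 F [ 0.1 -0.7 -0.6]
shift [-0.01  0.02  2.91] rows>= 3.0
px [318. 202.] z 125 circ 440.0 179.0 D 67.7 rect [425.5 182.8] [67.5 37.1] 75.5 [171. 170. 159.]
px [320. 347.] z 273 circ 443.2 178.8 D 118.8 rect [442.8 178.5] [83.2 85.8] 28.0 [90. 89. 85.]
```

View pics/w4.png

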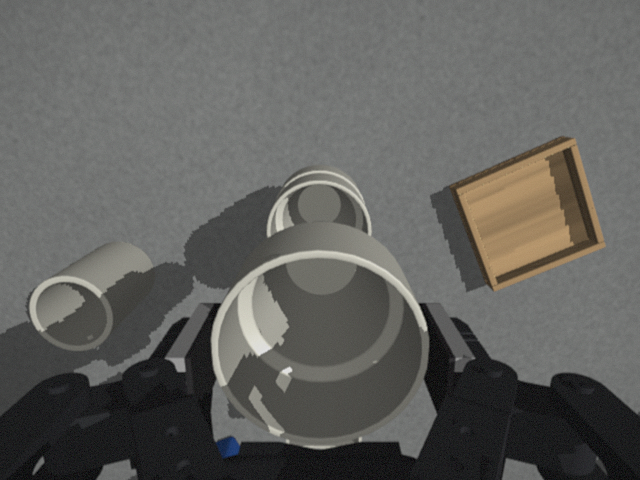

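The nested pair's rim spans columns 267–371 with its top at row 181. The held rim spans columns 212–428 and rows 250–445.

Run:
```python
from h import *
i=cams.camera_info('wrist')
print(cast(i,[[212,348],[428,348],[320,250],[320,445],[320,347]],.2748).round(4)[:,:2].tolist())
print(cast(i,[[267,232],[371,232],[319,181]],.124).round(4)[:,:2].tolist())
```

```text
[[0.4273, 0.1483], [0.4455, 0.213], [0.4055, 0.1893], [0.4718, 0.1707], [0.4361, 0.1807]]
[[0.432, 0.1463], [0.4503, 0.2114], [0.4091, 0.1878]]
```

Emit:
{"fn": "step_arm", "kwargs": {"steps": [{"xyz": [-0.01, 0.04, 0.6], "turn": [0, 0, 0], "gripper": -1}, {"xyz": [0, 0, 0.6], "turn": [0, 0, 0], "gripper": -1}, {"xyz": [0, 0, 0.5], "turn": [0, 0, 0], "gripper": -1}, {"xyz": [0, 0, 0.4], "turn": [0, 0, 0], "gripper": -1}, {"xyz": [0, 0, 0.3], "turn": [0, 0, 0], "gripper": -1}, {"xyz": [0, 0, 0.25], "turn": [0, 0, 0], "gripper": -1}, {"xyz": [0, 0, 0.15], "turn": [0, 0, 0], "gripper": -1}, {"xyz": [0, 0, 0.05], "turn": [0, 0, 0], "gripper": -1}, {"xyz": [0, 0, 0], "turn": [0, 0, 0], "gripper": -1}]}}

```text
time_s: 10.23
position: [0.44, 0.1789, 0.1548]
tool_rot: [[0.271, 0.962, -0.0], [0.962, -0.271, -0.0], [-0.0, -0.0, -1.0]]
ft_force: [0.8, 0.1, -0.7]
grip_width: 0.0669
```

Emit:
{"fn": "step_arm", "kwargs": {"steps": [{"xyz": [0, 0, 0.05], "turn": [0, 0, 0], "gripper": -1}, {"xyz": [0, 0, 0], "turn": [0, 0, 0], "gripper": -1}]}}

```text
time_s: 10.4
position: [0.4399, 0.1794, 0.1532]
tool_rot: [[0.271, 0.963, 0.001], [0.963, -0.271, 0.0], [0.0, 0.001, -1.0]]
ft_force: [-0.1, 0.1, -0.6]
grip_width: 0.0669
```

Emit:
{"fn": "step_arm", "kwargs": {"steps": [{"xyz": [0, 0, 0.04], "turn": [0, 0, 0], "gripper": -1}, {"xyz": [0, 0, 0.03], "turn": [0, 0, 0], "gripper": -1}, {"xyz": [0, 0, 0], "turn": [0, 0, 0], "gripper": -1}]}}

```text
time_s: 10.65
position: [0.4407, 0.1791, 0.1524]
tool_rot: [[0.27, 0.963, 0.004], [0.963, -0.27, -0.001], [0.0, 0.005, -1.0]]
ft_force: [-3.3, -2.7, 17.2]
grip_width: 0.0665
```

Emit:
{"fn": "step_arm", "kwargs": {"steps": [{"xyz": [0, 0, 0], "turn": [0, 0, 0], "gripper": 1}, {"xyz": [0, 0, 0], "turn": [0, 0, 0], "gripper": 1}, {"xyz": [0, 0, 0], "turn": [0, 0, 0], "gripper": 1}, {"xyz": [0, 0, 0], "turn": [0, 0, 0], "gripper": 1}, {"xyz": [0, 0, -0.3], "turn": [0, 0, 0], "gripper": 1}, {"xyz": [0, 0, -0.8], "turn": [0, 0, 0], "gripper": 1}, {"xyz": [0, 0, -0.9], "turn": [0, 0, 0], "gripper": 1}, {"xyz": [0, 0, -0.9], "turn": [0, 0, 0], "gripper": 1}, {"xyz": [0, 0, -0.4], "turn": [0, 0, 0], "gripper": 1}, {"xyz": [0.03, 0.85, 0], "turn": [0, 0, 0], "gripper": 1}, {"xyz": [0.03, 0.85, 0], "turn": [0, 0, 0], "gripper": 1}, {"xyz": [0.03, 0.85, 0], "turn": [0, 0, 0], "gripper": 1}, {"xyz": [0.02, 0.85, 0], "turn": [0, 0, 0], "gripper": 1}, {"xyz": [0, 0.8, 0.2], "turn": [0, 0, 0], "gripper": 1}, {"xyz": [0, 0, 0], "turn": [0, 0, 0], "gripper": 1}, {"xyz": [0, 0, 0], "turn": [0, 0, 0], "gripper": 1}]}}

```text
time_s: 11.98
position: [0.6034, 0.1377, 0.2723]
tool_rot: [[0.271, 0.962, -0.003], [0.962, -0.271, -0.0], [-0.001, -0.003, -1.0]]
ft_force: [0.0, 0.5, -0.5]
grip_width: 0.0854
```

Run:
```python
from h import *
go(603.5,138.5,83,73.8)
im,d=cams.get_image('wrist')
rims('wrist',.15,.17,im,d);rims('wrist',.085,.1,im,d)
print();rims('top',.149,.17)
```

```text
t 11.98 pos [603.4 137.7 272.3] yaw 74.2 tilt [-0.003 -0.    -1.   ] w 85.4 F [ 0.   0.5 -0.5]
shift [0.02 0.01 4.73] rows>= 5.0
turn z 0.1
px [189. 417.] z 160 circ 692.7 24.5 D 29.5 rect [695.   24.8] [13.7 29. ] 9.5 [151.  84.  47.]
px [198. 367.] z 93 circ 697.1 9.5 D 13.5 rect [696.8   9.7] [ 7.6 12.7] 47.1 [189. 102.  59.]
px [139. 243.] z 91 circ 588.2 2.7 D 92.8 rect [588.3   2.5] [67.1 65.8] 75.3 [28. 27. 28.]
px [321. 215.] z 92 circ 604.1 138.4 D 90.2 rect [603.6 138.7] [64.1 65.1] 73.9 [184. 182. 171.]
px [40. 82.] z 92 circ 462.5 -22.5 D 67.0 rect [465.2 -17. ] [54.  63.6] 62.4 [168. 167. 156.]
px [314.   6.] z 97 circ 467.5 172.1 D 38.2 rect [470.2 171.3] [38.2  5.6] 74.2 [70. 69. 65.]

px [304. 143.] z 160 circ 696.1 6.1 D 50.9 rect [698.    6.4] [ 8.4 50.9] 8.8 [144.  80.  53.]
px [ 21. 121.] z 150 circ 749.6 552.6 D 122.2 rect [750.5 553.5] [ 10.2 122.2] 45.2 [23. 24. 25.]
```

Emit:
{"fn": "step_arm", "kwargs": {"steps": [{"xyz": [0.02, 0.01, 0.8], "turn": [0, 0, 0.08], "gripper": 1}, {"xyz": [0, 0, 0.9], "turn": [0, 0, 0], "gripper": 1}, {"xyz": [0, 0, 0.9], "turn": [0, 0, 0], "gripper": 1}, {"xyz": [0, 0, 0.9], "turn": [0, 0, 0], "gripper": 1}, {"xyz": [0, 0, 0.7], "turn": [0, 0, 0], "gripper": 1}, {"xyz": [0, 0, 0.48], "turn": [0, 0, 0], "gripper": 1}, {"xyz": [0, 0, 0], "turn": [0, 0, 0], "gripper": 1}, {"xyz": [0, 0, 0], "turn": [0, 0, 0], "gripper": 1}]}}

```text
time_s: 12.75
position: [0.6028, 0.1394, 0.0876]
tool_rot: [[0.276, 0.961, -0.0], [0.961, -0.276, 0.0], [-0.0, -0.0, -1.0]]
ft_force: [0.1, -0.3, 0.8]
grip_width: 0.0855
```

Run:
```python
from h import *
go(603.6,138.6,83,73.9)
```

```text
t 12.75 pos [602.8 139.4  87.6] yaw 74.0 tilt [-0.  0. -1.] w 85.5 F [ 0.1 -0.3  0.8]
shift [-0.01  0.03  0.12] rows>= 1.0
turn z 0.02
```

Emit:
{"fn": "step_arm", "kwargs": {"steps": [{"xyz": [0, 0.02, 0.12], "turn": [0, 0, 0.02], "gripper": 1}, {"xyz": [0, 0, 0], "turn": [0, 0, 0], "gripper": -1}, {"xyz": [0, 0, 0], "turn": [0, 0, 0], "gripper": -1}, {"xyz": [0, 0, 0], "turn": [0, 0, 0], "gripper": -1}, {"xyz": [0, 0, 0], "turn": [0, 0, 0], "gripper": -1}, {"xyz": [0, 0, 0], "turn": [0, 0, 0], "gripper": -1}, {"xyz": [0, 0, 0], "turn": [0, 0, 0], "gripper": -1}, {"xyz": [0, 0, 0], "turn": [0, 0, 0], "gripper": -1}]}}

```text
time_s: 13.42
position: [0.6045, 0.1387, 0.0836]
tool_rot: [[0.278, 0.961, 0.002], [0.961, -0.278, 0.0], [0.001, 0.002, -1.0]]
ft_force: [-1.5, -0.8, 6.9]
grip_width: 0.0632
```

Run:
```python
from h import *
go(430.3,-198.5,270,24.3)
```

```text
t 13.42 pos [604.5 138.7  83.6] yaw 73.9 tilt [ 0.002  0.    -1.   ] w 63.2 F [-1.5 -0.8  6.9]
shift [-9.31 -1.83 -4.67] rows>= 10.0
turn z 10.81
```

Emit:
{"fn": "step_arm", "kwargs": {"steps": [{"xyz": [0, 0, -0.5], "turn": [0, 0, 0], "gripper": -1}, {"xyz": [0, 0, -0.9], "turn": [0, 0, 0], "gripper": -1}, {"xyz": [0, 0, -0.9], "turn": [0, 0, 0], "gripper": -1}, {"xyz": [0, 0, -0.9], "turn": [0, 0, 0], "gripper": -1}, {"xyz": [0, 0, -0.9], "turn": [0, 0, 0], "gripper": -1}, {"xyz": [-0.5, -0.1, -0.57], "turn": [0, 0, 0], "gripper": -1}, {"xyz": [-0.85, -0.17, 0], "turn": [0, 0, 0], "gripper": -1}, {"xyz": [-0.85, -0.17, 0], "turn": [0, 0, 0], "gripper": -1}, {"xyz": [-0.85, -0.17, 0], "turn": [0, 0, 0], "gripper": -1}, {"xyz": [-0.85, -0.17, 0], "turn": [0, 0, 0], "gripper": -1}, {"xyz": [-0.85, -0.17, 0], "turn": [0, 0, 0], "gripper": -1}, {"xyz": [-0.85, -0.17, 0], "turn": [0, 0, 0], "gripper": -1}, {"xyz": [-0.85, -0.17, 0], "turn": [0, 0, 0], "gripper": -1}, {"xyz": [-0.85, -0.17, 0], "turn": [0, 0, 0], "gripper": -1}, {"xyz": [-0.85, -0.17, 0], "turn": [0, 0, 0], "gripper": -1}, {"xyz": [-0.8, -0.16, 0], "turn": [0, 0, 0], "gripper": -1}, {"xyz": [-0.36, -0.06, 0], "turn": [0, 0, 0], "gripper": -1}]}}

```text
time_s: 14.83
position: [0.4277, -0.201, 0.2692]
tool_rot: [[0.281, 0.96, 0.0], [0.96, -0.281, -0.001], [-0.001, 0.0, -1.0]]
ft_force: [-0.5, 0.5, -0.1]
grip_width: 0.0632
```

Emit:
{"fn": "step_arm", "kwargs": {"steps": [{"xyz": [0, 0, 0], "turn": [0, 0, 0.6], "gripper": -1}, {"xyz": [0, 0, 0], "turn": [0, 0, 0.98], "gripper": -1}, {"xyz": [0, 0, 0], "turn": [0, 0, 0.98], "gripper": -1}, {"xyz": [0, 0, 0], "turn": [0, 0, 0.98], "gripper": -1}, {"xyz": [0, 0, 0], "turn": [0, 0, 0.98], "gripper": -1}, {"xyz": [0, 0, 0], "turn": [0, 0, 0.98], "gripper": -1}, {"xyz": [0, 0, 0], "turn": [0, 0, 0.98], "gripper": -1}, {"xyz": [0, 0, 0], "turn": [0, 0, 0.98], "gripper": -1}, {"xyz": [0, 0, 0], "turn": [0, 0, 0.98], "gripper": -1}, {"xyz": [0, 0, 0], "turn": [0, 0, 0.98], "gripper": -1}, {"xyz": [0, 0, 0], "turn": [0, 0, 0.9], "gripper": -1}, {"xyz": [0, 0, 0], "turn": [0, 0, 0.47], "gripper": -1}, {"xyz": [0, 0, 0], "turn": [0, 0, 0], "gripper": -1}, {"xyz": [0, 0, 0], "turn": [0, 0, 0], "gripper": -1}]}}

```text
time_s: 16.0
position: [0.4293, -0.1983, 0.2691]
tool_rot: [[0.91, 0.414, 0.0], [0.414, -0.91, -0.0], [0.0, 0.0, -1.0]]
ft_force: [0.2, 0.6, -1.2]
grip_width: 0.0634
```

Run:
```python
from h import *
go(430.3,-198.5,150,24.3)
im,d=cams.get_image('wrist');cv2.imwrite('pics/w5.png',im[:,:,::-1])
rims('wrist',.083,.1,im,d)
print();rims('top',.149,.17)
```

```text
t 16.0 pos [ 429.3 -198.3  269.1] yaw 24.5 tilt [ 0. -0. -1.] w 63.4 F [ 0.2  0.6 -1.2]
shift [0.02 0.01 2.98] rows>= 3.0
turn z 0.04
px [ 58. 359.] z 89 circ 295.0 -406.4 D 93.1 rect [ 294.9 -405.9] [68.8 64.5] 15.1 [23. 23. 23.]
px [112. 250.] z 90 circ 300.8 -287.9 D 92.3 rect [ 300.8 -287.9] [68.6 64.3] 52.5 [27. 26. 27.]
px [320. 188.] z 91 circ 424.2 -188.3 D 74.1 rect [ 424.2 -188.2] [64.1 39.1] 24.4 [195. 193. 181.]
px [622.  49.] z 89 circ 572.8 -12.2 D 57.1 rect [561.5 -20.5] [28.1 57.1] 36.3 [21. 21. 22.]
px [477.  25.] z 91 circ 463.1 -31.1 D 64.3 rect [468.6 -43.3] [64.3 27.8] 24.4 [170. 169. 159.]

px [246. 424.] z 162 circ 141.4 128.1 D 226.2 rect [165.6 114. ] [226.2  56.3] 59.8 [68. 65. 57.]
px [215. 279.] z 157 circ 439.0 178.6 D 68.8 rect [438.8 178.4] [66.6 64.5] 89.0 [147. 151. 143.]
px [304. 143.] z 160 circ 696.2 6.1 D 50.9 rect [697.8   6.3] [ 9.  50.9] 8.8 [131.  73.  49.]
px [ 22. 121.] z 150 circ 752.6 553.6 D 119.6 rect [751.6 552.6] [ 11.2 119.5] 46.0 [20. 21. 22.]
```

View pics/w5.png

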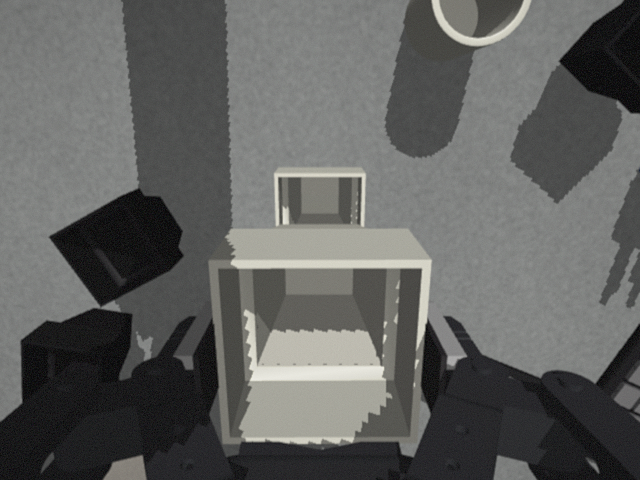

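The wrist view shows the held square (columns 209–431) and the lower square (columns 275–365) with parallel sides and both centred at column 320. The round stack's rim is at 157 mm, so three pots are nested.

Run:
```python
from h import *
i=cams.camera_info('wrist');R=np.array(env.observe()['tool_rot']);P=np.array(env.observe()['position'])
f=lambda q,z:print(((cast(i,q,z)-P)@R*1000).round(1)[:,:2].tolist())
f([[209,265],[431,265],[320,263],[320,442]],.2755)
f([[275,172],[365,172],[320,171]],.09)
```

```text
[[-32.7, -29.3], [31.9, -29.2], [-0.4, -29.9], [-0.5, 33.2]]
[[-31.7, -30.9], [31.5, -30.8], [-0.1, -31.5]]
```

Emit:
{"fn": "step_arm", "kwargs": {"steps": [{"xyz": [0, -0.015, 0.6], "turn": [0, 0, 0.03], "gripper": -1}, {"xyz": [0, 0, 0.7], "turn": [0, 0, 0], "gripper": -1}, {"xyz": [0, 0, 0.7], "turn": [0, 0, 0], "gripper": -1}, {"xyz": [0, 0, 0.6], "turn": [0, 0, 0], "gripper": -1}, {"xyz": [0, 0, 0.4], "turn": [0, 0, 0], "gripper": -1}, {"xyz": [0, 0, 0.3], "turn": [0, 0, 0], "gripper": -1}, {"xyz": [0, 0, 0.2], "turn": [0, 0, 0], "gripper": -1}, {"xyz": [0, 0, 0.15], "turn": [0, 0, 0], "gripper": -1}, {"xyz": [0, 0, 0.05], "turn": [0, 0, 0], "gripper": -1}, {"xyz": [0, 0, 0], "turn": [0, 0, 0], "gripper": -1}]}}

```text
time_s: 16.93
position: [0.4292, -0.1979, 0.121]
tool_rot: [[0.912, 0.411, 0.0], [0.411, -0.912, -0.0], [0.0, 0.0, -1.0]]
ft_force: [-0.1, -0.5, -0.3]
grip_width: 0.0632
```

Emit:
{"fn": "step_arm", "kwargs": {"steps": [{"xyz": [0, 0, 0.04], "turn": [0, 0, 0], "gripper": -1}, {"xyz": [0, 0, 0], "turn": [0, 0, 0], "gripper": -1}]}}

```text
time_s: 17.1
position: [0.4293, -0.198, 0.1197]
tool_rot: [[0.912, 0.411, 0.001], [0.411, -0.912, -0.001], [0.0, 0.001, -1.0]]
ft_force: [-0.1, -0.3, -0.8]
grip_width: 0.0633
```

Emit:
{"fn": "step_arm", "kwargs": {"steps": [{"xyz": [0, 0, 0.05], "turn": [0, 0, 0], "gripper": -1}, {"xyz": [0, 0, 0.02], "turn": [0, 0, 0], "gripper": -1}, {"xyz": [0, 0, 0], "turn": [0, 0, 0], "gripper": -1}]}}

```text
time_s: 17.35
position: [0.4297, -0.1981, 0.1175]
tool_rot: [[0.912, 0.411, 0.002], [0.411, -0.912, -0.001], [0.001, 0.002, -1.0]]
ft_force: [-0.7, 2.0, 7.7]
grip_width: 0.0632
```

Emit:
{"fn": "step_arm", "kwargs": {"steps": [{"xyz": [0, 0, 0], "turn": [0, 0, 0], "gripper": 1}, {"xyz": [0, 0, 0], "turn": [0, 0, 0], "gripper": 1}, {"xyz": [0, 0, 0], "turn": [0, 0, 0], "gripper": 1}, {"xyz": [0, 0, 0], "turn": [0, 0, 0], "gripper": 1}, {"xyz": [0, 0, -0.3], "turn": [0, 0, 0], "gripper": 1}, {"xyz": [0, 0, -0.8], "turn": [0, 0, 0], "gripper": 1}, {"xyz": [0, 0, -0.9], "turn": [0, 0, 0], "gripper": 1}, {"xyz": [0, 0, -0.9], "turn": [0, 0, 0], "gripper": 1}, {"xyz": [0, 0, -0.6], "turn": [0, 0, 0], "gripper": 1}, {"xyz": [0.42, -0.6, 0], "turn": [0, 0, 0], "gripper": 1}, {"xyz": [0.42, -0.6, 0], "turn": [0, 0, 0], "gripper": 1}, {"xyz": [0.42, -0.6, 0], "turn": [0, 0, 0], "gripper": 1}, {"xyz": [0.42, -0.6, 0], "turn": [0, 0, 0], "gripper": 1}, {"xyz": [0.42, -0.6, 0], "turn": [0, 0, 0], "gripper": 1}, {"xyz": [0.41, -0.6, 0], "turn": [0, 0, 0], "gripper": 1}, {"xyz": [0, 0, 0], "turn": [0, 0, 0], "gripper": 1}, {"xyz": [0, 0, 0], "turn": [0, 0, 0], "gripper": 1}]}}

```text
time_s: 18.77
position: [0.4615, -0.0243, 0.2564]
tool_rot: [[0.911, 0.413, -0.0], [0.413, -0.911, -0.0], [-0.0, -0.0, -1.0]]
ft_force: [0.4, -0.3, -0.7]
grip_width: 0.0851
```

Run:
```python
from h import *
rims('wrist',.117,.13);rims('wrist',.086,.095);rims('top',.115,.13)
go(461.5,-24.5,70)
```

```text
px [602. 393.] z 122 circ 690.9 -50.6 D 16.0 rect [691.2 -49.6] [ 8.3 14.9] 70.4 [25. 25. 25.]
px [213. 420.] z 123 circ 446.0 -189.2 D 72.2 rect [ 446.2 -189.8] [29.5 70.3] 24.8 [126. 125. 117.]
px [622. 374.] z 124 circ 691.3 -30.1 D 18.1 rect [690.9 -30.9] [ 8.9 16.8] 71.1 [40. 80. 49.]
px [197. 426.] z 92 circ 440.5 -222.9 D 41.2 rect [ 440.4 -222.6] [39.6 14.4] 24.3 [171. 170. 160.]
px [ 10. 386.] z 90 circ 295.1 -249.3 D 16.5 rect [ 293.8 -247.3] [16.4  8.8] 33.4 [17. 17. 18.]
px [608. 377.] z 91 circ 717.2 -48.8 D 12.3 rect [717.4 -47.9] [ 7.5 11.7] 70.8 [62. 62. 62.]
px [579. 366.] z 91 circ 690.9 -48.6 D 13.2 rect [690.3 -49.2] [ 8.5 11.9] 70.4 [25. 26. 31.]
px [225. 386.] z 90 circ 446.0 -192.1 D 72.8 rect [ 445.9 -192. ] [29.7 68.7] 25.0 [122. 121. 114.]
px [625. 353.] z 90 circ 716.7 -25.7 D 13.6 rect [716.1 -25.5] [ 9.  11.8] 76.7 [100.  33.  35.]
px [592. 346.] z 90 circ 690.5 -30.8 D 13.3 rect [689.8 -30.9] [ 8.8 11.8] 71.3 [38. 81. 53.]
px [629. 309.] z 91 circ 697.1 5.9 D 12.2 rect [696.9   6.8] [ 7.7 11.2] 81.9 [132.  74.  47.]
px [496. 254.] z 91 circ 588.5 0.9 D 91.2 rect [587.9   1. ] [64.2 67.1] 75.2 [28. 28. 29.]
px [320. 218.] z 91 circ 461.7 -24.9 D 64.4 rect [461.6 -25.1] [63.2 64. ] 24.3 [191. 190. 178.]
px [220. 279.] z 125 circ 440.0 177.4 D 68.2 rect [440.5 177.5] [66.6 62.7] 89.8 [107. 110. 103.]
px [410. 281.] z 123 circ 428.1 -198.8 D 89.1 rect [ 428.8 -198.8] [64.6 65.6] 24.4 [154. 158. 149.]
t 18.92 pos [461.4 -26.1 256.4] yaw 24.2 tilt [-0. -0. -1.] w 85.5 F [ 1.  -0.7  0.5]
shift [ 0.02 -0.04  4.66] rows>= 5.0
```

Emit:
{"fn": "step_arm", "kwargs": {"steps": [{"xyz": [0, 0, 0.8], "turn": [0, 0, 0], "gripper": 1}, {"xyz": [0, 0, 0.9], "turn": [0, 0, 0], "gripper": 1}, {"xyz": [0, 0, 0.9], "turn": [0, 0, 0], "gripper": 1}, {"xyz": [0, 0, 0.9], "turn": [0, 0, 0], "gripper": 1}, {"xyz": [0, 0, 0.75], "turn": [0, 0, 0], "gripper": 1}, {"xyz": [0, 0, 0.5], "turn": [0, 0, 0], "gripper": 1}, {"xyz": [0, 0, 0], "turn": [0, 0, 0], "gripper": 1}, {"xyz": [0, 0, 0], "turn": [0, 0, 0], "gripper": -1}, {"xyz": [0, 0, 0], "turn": [0, 0, 0], "gripper": -1}, {"xyz": [0, 0, 0], "turn": [0, 0, 0], "gripper": -1}, {"xyz": [0, 0, 0], "turn": [0, 0, 0], "gripper": -1}, {"xyz": [0, 0, 0], "turn": [0, 0, 0], "gripper": -1}, {"xyz": [0, 0, 0], "turn": [0, 0, 0], "gripper": -1}, {"xyz": [0, 0, 0], "turn": [0, 0, 0], "gripper": -1}]}}

```text
time_s: 20.08
position: [0.4623, -0.0258, 0.0679]
tool_rot: [[0.912, 0.411, 0.003], [0.411, -0.912, -0.001], [0.002, 0.003, -1.0]]
ft_force: [-1.9, -1.0, 7.7]
grip_width: 0.0636
```

Run:
```python
from h import *
im,d=cams.get_image('top');i=cams.camera_info('top')
m=cv2.inRange(cv2.cvtColor(im,cv2.COLOR_RGB2HSV),(8,80,60),(22,255,255));m[:150]=0
c=max(cv2.findContours(m,cv2.RETR_EXTERNAL,cv2.CHAIN_APPROX_NONE)[0],key=cv2.contourArea)
print(cv2.minAreaRect(cast(i,c[:,0],.022)[:,:2].astype(np.float32)*1000))
go(506.5,355.5,260)
```

```text
((506.25543212890625, 354.11651611328125), (105.49260711669922, 108.84981536865234), 9.079157829284668)
t 20.13 pos [462.3 -25.8  67.9] yaw 24.3 tilt [ 0.003 -0.001 -1.   ] w 63.5 F [-0.3 -0.6  7.6]
shift [ 4.94 -8.22 -4.81] rows>= 9.0
```

Emit:
{"fn": "step_arm", "kwargs": {"steps": [{"xyz": [0, 0, -0.5], "turn": [0, 0, 0], "gripper": -1}, {"xyz": [0, 0, -0.9], "turn": [0, 0, 0], "gripper": -1}, {"xyz": [0, 0, -0.95], "turn": [0, 0, 0], "gripper": -1}, {"xyz": [0, 0, -0.95], "turn": [0, 0, 0], "gripper": -1}, {"xyz": [0, 0, -0.95], "turn": [0, 0, 0], "gripper": -1}, {"xyz": [0, 0, -0.8], "turn": [0, 0, 0], "gripper": -1}, {"xyz": [0.3, -0.5, 0], "turn": [0, 0, 0], "gripper": -1}, {"xyz": [0.45, -0.75, 0], "turn": [0, 0, 0], "gripper": -1}, {"xyz": [0.45, -0.75, 0], "turn": [0, 0, 0], "gripper": -1}, {"xyz": [0.45, -0.75, 0], "turn": [0, 0, 0], "gripper": -1}, {"xyz": [0.45, -0.75, 0], "turn": [0, 0, 0], "gripper": -1}, {"xyz": [0.45, -0.75, 0], "turn": [0, 0, 0], "gripper": -1}, {"xyz": [0.45, -0.75, 0], "turn": [0, 0, 0], "gripper": -1}, {"xyz": [0.45, -0.75, 0], "turn": [0, 0, 0], "gripper": -1}, {"xyz": [0.45, -0.75, 0], "turn": [0, 0, 0], "gripper": -1}, {"xyz": [0.45, -0.75, 0], "turn": [0, 0, 0], "gripper": -1}, {"xyz": [0.4, -0.65, 0], "turn": [0, 0, 0], "gripper": -1}, {"xyz": [0.19, -0.32, 0], "turn": [0, 0, 0], "gripper": -1}, {"xyz": [0, 0, 0], "turn": [0, 0, 0], "gripper": -1}, {"xyz": [0, 0, 0], "turn": [0, 0, 0], "gripper": -1}]}}

```text
time_s: 21.8
position: [0.5061, 0.3559, 0.2685]
tool_rot: [[0.911, 0.412, -0.0], [0.412, -0.911, -0.0], [-0.0, 0.0, -1.0]]
ft_force: [0.2, 0.3, -0.9]
grip_width: 0.0636
```

Run:
```python
from h import *
go(506.5,355.5,76)
im,d=cams.get_image('wrist');cv2.imwrite('pics/w6.png',im[:,:,::-1])
```

```text
t 21.8 pos [506.1 355.9 268.5] yaw 24.3 tilt [-0. -0. -1.] w 63.6 F [ 0.2  0.3 -0.9]
shift [0.01 0.01 4.81] rows>= 5.0
```

View pics/w6.png

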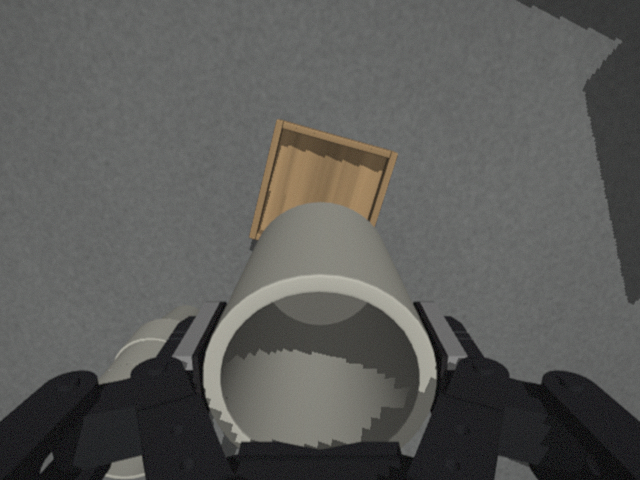

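The caddy's far corners are at pixels (280,121) and (397,154), partly covered by the held pot. I'll check its centre from those corners.

Run:
```python
from h import *
a=cast(cams.camera_info('wrist'),[[280,121],[397,154]],.022)[:,:2]*1000
e=a[1]-a[0];n=np.array([e[1],-e[0]])/np.hypot(*e)
print(a,np.hypot(*e),a.mean(0)+53*n,a.mean(0)-53*n)
```

```text
[[449.76397185 399.65246392]
 [550.69306207 415.44136507]] 102.15659866514821 [508.41997764 355.18375978] [492.03705628 459.91006921]
```

Emit:
{"fn": "step_arm", "kwargs": {"steps": [{"xyz": [0.02, 0.01, 0.6], "turn": [0, 0, 0], "gripper": -1}, {"xyz": [0, 0, 0.9], "turn": [0, 0, 0], "gripper": -1}, {"xyz": [0, 0, 0.9], "turn": [0, 0, 0], "gripper": -1}, {"xyz": [0, 0, 0.8], "turn": [0, 0, 0], "gripper": -1}, {"xyz": [0, 0, 0.6], "turn": [0, 0, 0], "gripper": -1}, {"xyz": [0, 0, 0.5], "turn": [0, 0, 0], "gripper": -1}, {"xyz": [0, 0, 0.3], "turn": [0, 0, 0], "gripper": -1}, {"xyz": [0, 0, 0.15], "turn": [0, 0, 0], "gripper": -1}, {"xyz": [0, 0, 0.05], "turn": [0, 0, 0], "gripper": -1}, {"xyz": [0, 0, 0], "turn": [0, 0, 0], "gripper": -1}]}}

```text
time_s: 22.68
position: [0.5078, 0.355, 0.0771]
tool_rot: [[0.912, 0.41, 0.001], [0.41, -0.912, 0.0], [0.001, 0.0, -1.0]]
ft_force: [-0.9, -0.2, -0.7]
grip_width: 0.0635
```

Emit:
{"fn": "step_arm", "kwargs": {"steps": [{"xyz": [0, 0, 0.05], "turn": [0, 0, 0], "gripper": -1}, {"xyz": [0, 0, 0], "turn": [0, 0, 0], "gripper": -1}]}}

```text
time_s: 22.85
position: [0.5077, 0.3556, 0.0753]
tool_rot: [[0.912, 0.411, 0.001], [0.411, -0.912, 0.001], [0.001, 0.0, -1.0]]
ft_force: [0.6, -0.2, -1.1]
grip_width: 0.0633
```

Emit:
{"fn": "step_arm", "kwargs": {"steps": [{"xyz": [0, 0, 0.05], "turn": [0, 0, 0], "gripper": -1}, {"xyz": [0, 0, 0], "turn": [0, 0, 0], "gripper": -1}]}}

```text
time_s: 23.02
position: [0.5079, 0.3558, 0.074]
tool_rot: [[0.912, 0.411, 0.002], [0.411, -0.912, 0.001], [0.002, 0.0, -1.0]]
ft_force: [-0.9, -1.2, 6.3]
grip_width: 0.0642
```

Emit:
{"fn": "step_arm", "kwargs": {"steps": [{"xyz": [0, 0, 0], "turn": [0, 0, 0], "gripper": 1}, {"xyz": [0, 0, 0], "turn": [0, 0, 0], "gripper": 1}, {"xyz": [0, 0, 0], "turn": [0, 0, 0], "gripper": 1}, {"xyz": [0, 0, 0], "turn": [0, 0, 0], "gripper": 1}, {"xyz": [0, 0, -0.3], "turn": [0, 0, 0], "gripper": 1}, {"xyz": [0, 0, -0.8], "turn": [0, 0, 0], "gripper": 1}, {"xyz": [0, 0, -0.9], "turn": [0, 0, 0], "gripper": 1}, {"xyz": [0, 0, -0.9], "turn": [0, 0, 0], "gripper": 1}, {"xyz": [0, 0, -0.9], "turn": [0, 0, 0], "gripper": 1}, {"xyz": [-0.5, -0.6, -0.3], "turn": [0, 0, 0], "gripper": 1}, {"xyz": [-0.5, -0.6, 0], "turn": [0, 0, 0], "gripper": 1}, {"xyz": [-0.5, -0.6, 0], "turn": [0, 0, 0], "gripper": 1}, {"xyz": [-0.5, -0.6, 0], "turn": [0, 0, 0], "gripper": 1}, {"xyz": [-0.5, -0.6, 0], "turn": [0, 0, 0], "gripper": 1}, {"xyz": [-0.5, -0.6, 0], "turn": [0, 0, 0], "gripper": 1}, {"xyz": [-0.5, -0.6, 0], "turn": [0, 0, 0], "gripper": 1}, {"xyz": [0, 0, 0], "turn": [0, 0, 0], "gripper": 1}, {"xyz": [0, 0, 0], "turn": [0, 0, 0], "gripper": 1}]}}

```text
time_s: 24.52
position: [0.3096, 0.4518, 0.2367]
tool_rot: [[0.911, 0.413, 0.0], [0.413, -0.911, 0.0], [0.0, -0.0, -1.0]]
ft_force: [0.8, -0.1, -0.8]
grip_width: 0.0853
```

Run:
```python
from h import *
im,d=cams.get_image('top');a=cv2.imread('pics/top0.png')
for z in((.15,.165),(.117,.135),(.085,.1)): print(z);rims('top',*z,im,d)
s,_=cams.get_image('scene')
cv2.imwrite('pics/end.png',np.hstack([cv2.resize(im[60:380,100:540],(440,320))[:,:,::-1],cv2.resize(s[130:450,140:500],(360,320))[:,:,::-1]]))
go(300,450,250)
# bystanders: colour centroids before/after
for n,lo,hi in(('yellow',(22,150,120),(35,255,255)),('blue',(105,150,60),(125,255,255))):
    for g in(a,im[:,:,::-1]): m=cv2.inRange(cv2.cvtColor(np.ascontiguousarray(g),cv2.COLOR_BGR2HSV),lo,hi);print(n,np.argwhere(m).mean(0).round(2))
print('stapler',[np.argwhere(g[130:212,425:465].max(2)<45).mean(0).round(2) for g in(a,im)])
```

```text
(0.15, 0.165)
px [327. 470.] z 159 circ 64.1 -27.9 D 106.0 rect [ 83.2 -28.3] [106.   38.1] 88.7 [62. 61. 51.]
px [215. 279.] z 157 circ 439.2 178.4 D 68.8 rect [438.8 178.3] [66.6 64.5] 89.0 [125. 128. 121.]
px [ 21. 122.] z 150 circ 751.5 553.5 D 120.9 rect [751.7 553.6] [ 11.1 120.9] 46.9 [22. 23. 24.]
(0.117, 0.135)
px [326. 465.] z 128 circ 52.2 -24.7 D 136.2 rect [ 78.4 -25.3] [136.2  52.5] 88.7 [52. 52. 43.]
px [219. 279.] z 126 circ 439.6 177.8 D 68.5 rect [439.6 177.5] [66.6 64.6] 89.8 [101. 104.  98.]
px [410. 281.] z 123 circ 428.5 -198.7 D 88.4 rect [ 428.7 -198.9] [64.3 64.9] 25.1 [175. 180. 170.]
(0.085, 0.1)
px [512. 344.] z 89 circ 295.1 -410.7 D 90.4 rect [ 295.1 -410.3] [65.1 66. ] 14.6 [35. 36. 38.]
px [453. 343.] z 89 circ 299.5 -289.1 D 87.8 rect [ 299.6 -289. ] [65.8 64.3] 52.3 [29. 30. 32.]
px [411. 278.] z 92 circ 430.8 -201.7 D 82.7 rect [ 430.9 -202.1] [62.3 56.1] 24.0 [167. 170. 161.]
px [134. 247.] z 95 circ 505.1 355.0 D 67.5 rect [506.3 354.5] [64.8 60.9] 89.1 [158. 161. 152.]
px [308. 205.] z 90 circ 588.3 0.9 D 89.0 rect [587.7   0.8] [64.  64.3] 75.0 [35. 36. 37.]
t 24.62 pos [311.3 451.1 236.5] yaw 24.2 tilt [ 0. -0. -1.] w 85.4 F [-0.3 -1.   0.3]
shift [-0.27 -0.09 -0.34] rows>= 1.0
yellow [253.75 482.32]
yellow [253.78 482.29]
blue [158.12 316.26]
blue [158.09 316.35]
stapler [array([39.1 , 18.99]), array([39.02, 18.98])]
```

View pics/end.png

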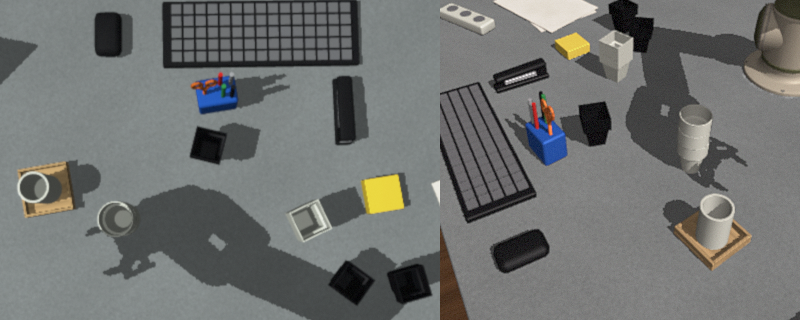

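The final view shows everything in place: the three-round stack at (115,218), the square stack at (308,220) and the straight pot upright in the caddy at (35,186). The bystanders haven't moved.

```bash
python3 -c "
from rig import order
print(order.close_job())"
```

```text
the job is handed in; nothing more can be done
None
```

The job is done and handed in at about 24.6 s of the 70 s allowed. The round pot came out of the caddy first and went onto a second round pot. The third round pot went on top of those, then one square pot went into the other, and the straight pot went into the caddy last.

**Final checks:**
- **Round stack:** the rim is at about 157 mm, against 158 mm expected for three pots fully home.
- **Square stack:** the rim is at about 123 mm, against 124 mm expected, with the sides parallel.
- **Straight pot:** it stands upright in the caddy with its rim at 95 mm, against 96 mm expected, near the caddy's centre.
- **Bystanders:** the note block, organiser and stapler moved less than 0.1 pixel between the first and last top views, and no pot was knocked over.
- **Forces:** the largest reading at the end of any move was about 21 N.

The only disagreement was between the wrist and top cameras, whose positions differed by up to about 3 mm. No check failed.

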